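Load the long die block into its sloped spring-jaw stand

TASK

Load the rectangular aluminium die block into the sloped stand whose pocket has its outline: push it up the slope against the spring jaw, let it down behind the low lip and press it fully home, so that it lies flat on the pocket floor, clamped between jaw and lip. Leave the round block, the two wooden wedges, the can and the screwdriver where they are.

Things in the scene. Friction and masses are not known exactly. Their poses are not given: they have to be found in the camera images.
- block_center (a point): The rectangular die block, plain aluminium, 100 mm long (its x) x 64 mm wide (its y) x 36 mm thick (its z), 0.3 to 0.5 kg, lying flat on the bench with x roughly away from the robot. The point is its centre, 18 mm above its underside. Either end may lead (half-turn symmetric).
- long_bed: Fixed sloped bed with the rectangular pocket. Origin: on the pocket floor, where the seated block's underside centre belongs, about 85 mm above the bench. x points up the slope (25 degrees, rising away from the robot), y across, z square out of the floor; the seated block's long sides lie along x. Plate 112 mm wide, from x = -64 to +88 mm.
- long_lip (a point): Middle of the top inner edge of that bed's low steel lip, at bed x = -50 mm: 6 mm high, 10 mm thick, 84 mm wide. Steel side cheeks run up from it, 6 mm high, 8 mm thick, inner faces at bed y = +/-34 mm (2 mm to spare each side of the block). The upper end is closed by the spring jaw; its housing, 28 mm high, stands at bed x = 74 to 86 mm.
- jaw (a joint): Steel spring jaw at the upper end of that bed, 50 mm wide, 28 mm high, sliding up the slope. 0 m: free, its face at bed x = +44 mm, 6 mm into the block's place; 0.013 m: fully back. 3 N to start, 0.8 N more per mm: 8 N with the block seated (0.006), 13.6 N fully back. It rubs on the block's end: a block let go above the floor may stick there until pressed down.
- round_bed: The like bed of the other stand, which has a round pocket 68 mm across and 6 mm deep and no jaw; not for this block. Origin at the pocket floor's centre, x up the slope, z square out of it. Which of the two stands is left and which right changes.
- disc_center (a point): The round aluminium die block, 64 mm across, 36 mm thick, lying on the bench; to be left alone. The point is its centre.
- wedge_a: Stepped wooden wedge, 130 x 36 x 22 mm, lying in front of the stands; to be left alone. Origin: centre of its underside, x along it.
- wedge_b: The same kind of wedge, lying to the robot's left (+y) of the stands; to be left alone. Origin as the first.
- can: Closed metal can, 60 mm across, 85 mm high, standing beyond the stands; to be left alone. Origin: centre of its underside.
- driver: Screwdriver, 180 mm long, lying to the robot's right (-y) of the stands; to be left alone. Origin: middle of its underside, x along it to the tip.
Mind the look-alikes: they are no part of the job. What is shaped like the part that bears block_center but green or pink is not meant. Leave any purple look-alike of the part that bears long_bed alone.

How it is judged:
At the end, for the whole second after the job is handed in: The block lies in the rectangular pocket: centre within 3 mm of its seated place along and across the slope, underside within 1.5 mm of the floor, flat within 2 degrees, long sides within 3.4 degrees of the slope, the jaw held back over 3 mm by it, block released and at rest (x of block_center in the frame of long_bed between -0.003 and 0.003 m and y of block_center in the frame of long_bed between -0.003 and 0.003 m and z of block_center in the frame of long_bed between 0.016 and 0.0195 m and angle between the z axis of block_center and the z axis of long_bed, either way round below 0.035 rad and angle between the x axis of block_center and the x axis of long_bed, either way round below 0.06 rad and value of joint jaw above 0.003 m and linear speed of block below 0.01 m/s); the robot touches nothing.
It fails at once if the round block is moved more than 20 mm (distance of disc_center from where it was at the start of the episode above 0.02 m).
It fails at once if the front wooden wedge is moved more than 20 mm (distance of wedge_a from where it was at the start of the episode above 0.02 m).
It fails at once if the side wooden wedge is moved more than 20 mm (distance of wedge_b from where it was at the start of the episode above 0.02 m).
It fails at once if the metal can is moved more than 20 mm (distance of can from where it was at the start of the episode above 0.02 m).
It fails at once if the screwdriver is moved more than 20 mm (distance of driver from where it was at the start of the episode above 0.02 m).
It also fails if it takes over 61 s, if anything falls off the work surface, if the arm or the gripper's body presses on something with over 40 N, if the wrist force passes 120 N, or if a joint passes its speed limit or range.

ROBOT

A 6-joint arm with a two-finger parallel gripper is mounted at the origin on the work surface. World frame = base frame: x ahead of the robot, y to its left, z up, the work surface at z = 0. Lengths are in m, angles in rad, forces in N, time in s.
With the tool pointing down it reaches from about 0.2 to 0.875 m from the base axis. Payload 3.4 kg.
Tool frame: the origin (TCP) lies at the very end of the fingers, on their centre line; the grasp point (between the pads) lies 19 mm behind it (env.grip_point_offset is the distance from the TCP to the grasp point, in m); z points along the fingers, y is the direction in which the jaws open and shut (so a half turn about z gives the same grasp; the last joint's range is limited). The gripper opens to 94 mm and grips with 3 to 60 N. Pads are 16 mm wide; open, the fingers measure 119 mm over their backs; the gripper's body (75 mm by 177 mm) begins 78 mm behind the grasp point.
Start: joints at [1.209, 0.276, 1.505, -0, 1.361, -0.121], TCP at [0.137, 0.558, 0.179] pointing down, gripper open.
Joint ranges: [-2.89, 2.89], [-0.75, 2.08], [0.22, 2.7], [-1.18, 4.32], [0.11, 2.71], [-2.7, 2.7]. Speed limits (rad/s): [2.57, 2.57, 3.14, 3.14, 3.14, 3.14].

INTERFACE

Orientations are given as a rotation vector (axis times angle).
In Python, from station import env gives the robot as it stands. Calls block until the motion is done:
- env.move_to(position, orientation): joint-space move of the TCP to a pose.
- env.servo_line(position, ori=None, feed=0.15): straight line of the TCP; ori=None keeps the orientation; feed is the mean speed in m/s.
- env.move_j(angles): joint-space move.
- env.command_gripper(opening, grip_force=None): finger opening in m; grip_force is the grip in N (None keeps the last); returns when the fingers have stopped.
- env.pause(seconds).
- env.inverse_kinematics(position, orientation): joint angles nearest the present ones, or None.
- env.sense(): the state.
- env.snapshot(name): name is "scene" or "top" or "wrist"; returns (picture, depth): 384x512x3 uint8, blue, green, red; 384x512 float32, m along the optical axis (not along the pixel's ray), 0 where there is no reading.
- env.camera_model(name): a dict with "fov_y" (degrees; the focal length in pixels is half the picture's height over the tangent of half this angle, whatever the lens; pixels are square), "cx", "cy" (the principal point, pixels), "dist" ([k1, k2, p1, p2, k3] as OpenCV has them; the pictures are not rectified), "extrinsics" (4x4, takes a point from world to camera coordinates); the wrist camera has in their place "T_tool_cam" (4x4, takes a point from camera to tool coordinates, whose origin is the TCP and whose axes are the flange's). Camera axes: x right, y up, looking along -z (the intrinsics and any distortion apply to the point x, -y, -z); pixel columns grow to the right and rows downward; lengths in m; the calibration is good to about 2 mm. A picture is of the moment at which its call begins: read the wrist's pose just before it. camera_model takes no time and is no camera call.
A pose or a line that the arm cannot do raises env.Unreachable and nothing moves.
- env.hand_in(): hands the job in, once; it reports no verdict.
Trained networks look in the newest picture that a camera, given by its name, has taken for a name from the list of things; names that differ only in an ending like _2 or _b are one class to them, and where a whole thing is asked for, a point or a joint stands for the part that bears it (a point fixed in the world has none). Each returns a list of dicts, best first, with "confidence" (0 to 1); they miss things now and then, are a little off and sometimes report something else, mostly with a low value. They report only what shows in the picture. A call takes as long as a camera call. They do not tell look-alikes from the thing itself.
- env.look_for(camera, label): "bbox" ([centre column, centre row, width, height] in pixels, round what is visible of it).
- env.regions_of(camera, label): "pixels" (384x512 bool, what is visible of it) and "bbox" ([centre column, centre row, width, height] in pixels, round what is visible of it).
The state is a dict: "time": time; "q": joint angles; "qd": joint speeds; "joint_torque": joint torques, N m; "tool_pos": TCP position; "eef_rot": TCP orientation; "contact_force": force on the tool from outside, world axes, zero at the start; "moment": the same for the moment, N m; "grip_width": finger opening in m.
Only numpy, scipy, OpenCV 4.12 (cv2) and the standard library are available. Lean on these libraries where they do the work, as an engineer would, in place of code of your own. Each camera call takes 0.05 s, during which the arm holds its last target. There are 200 camera calls.

## Working session

There is one attempt and no reset: what is moved stays moved. The work goes in short steps, each a Python script; the robot and the scene stay as the last script left them, time stands still between calls to the robot, and variables do not carry over. Pictures are saved under pics/ and viewed, about 8 in all and at most 12, crops included, and the job is handed in when it is done.

```bash
mkdir -p pics; ls
cat > h.py <<'E'
import numpy as np, cv2
from station import env
from scipy.spatial.transform import Rotation as R
def K(m):
    f=192/np.tan(np.radians(m["fov_y"])/2)
    return np.array([[f,0,m["cx"]],[0,f,m["cy"]],[0,0,1.]]),np.array(m["dist"],float)
def cam_T(name,s=None):
    m=env.camera_model(name)
    if "extrinsics" in m: return np.linalg.inv(np.array(m["extrinsics"]))
    T=np.eye(4);T[:3,:3]=R.from_rotvec(s["eef_rot"]).as_matrix();T[:3,3]=s["tool_pos"]
    return T@np.array(m["T_tool_cam"])
def cloud(name,depth,s=None):
    m=env.camera_model(name);k,d=K(m)
    v,u=np.mgrid[:384,:512]
    p=cv2.undistortPoints(np.stack([u,v],-1).reshape(-1,1,2).astype(float),k,d).reshape(384,512,2)
    c=np.stack([p[...,0]*depth,-p[...,1]*depth,-depth,np.ones_like(depth)],-1)
    w=(c@cam_T(name,s).T)[...,:3]; w[depth<=0]=np.nan
    return w
E
python3 - <<'E'
from h import *
s=env.sense();print(s["time"])
ims=[]
for n in("scene","top"):
    im,d=env.snapshot(n);cv2.imwrite(f"pics/{n}0.png",im);np.savez(f"pics/{n}0.npz",im=im,d=d)
    W=cloud(n,d)
    for l in("block_center","long_bed","round_bed","disc_center","wedge_a","can","driver","jaw"):
        for r in env.regions_of(n,l):
            if r["confidence"]<.2: continue
            p=W[r["pixels"]];p=p[~np.isnan(p[:,0])]
            print(n,l,round(r["confidence"],2),np.round(r["bbox"]),np.round(np.median(p,0),3) if len(p) else "", np.round(im[r["pixels"]].mean(0)))
E
```

```text
pics
0.0
scene block_center 0.94 [354. 149.  35.  30.] [0.33  0.332 0.038] [44. 97. 32.]
scene block_center 0.78 [364. 193.  30.  38.] [0.498 0.337 0.037] [115. 118. 121.]
scene block_center 0.64 [320. 179.  38.  25.] [0.44  0.198 0.036] [105.  90. 152.]
scene block_center 0.56 [137. 262.  37.  44.] [ 0.683 -0.378  0.022] [44. 48. 50.]
scene long_bed 0.8 [209. 151.  39.  30.] [ 0.386 -0.152  0.116] [88. 56. 79.]
scene long_bed 0.75 [310. 223.  46.  35.] [0.646 0.131 0.106] [ 96. 112. 119.]
scene round_bed 0.72 [218. 220.  46.  34.] [ 0.616 -0.11   0.104] [109. 125. 133.]
scene round_bed 0.3 [262. 181.  26.  36.] [0.431 0.02  0.018] [ 43.  76. 112.]
scene disc_center 0.7 [159. 200.  24.  21.] [ 0.508 -0.303  0.037] [113. 115. 118.]
scene wedge_a 0.65 [366. 247.  32.  43.] [0.674 0.317 0.018] [ 43.  76. 111.]
scene wedge_a 0.56 [264. 183.  30.  39.] [0.436 0.018 0.018] [ 44.  77. 112.]
scene can 0.69 [269. 280.  26.  30.] [0.801 0.018 0.083] [114. 118. 122.]
scene driver 0.76 [133. 255.  26.  29.] [ 0.676 -0.383  0.024] [26. 29. 30.]
scene jaw 0.47 [311. 222.  23.   9.] [0.655 0.134 0.
[... 320 characters left out ...]
93] [88. 53. 77.]
top long_bed 0.78 [210. 176.  40.  53.] [0.63  0.133 0.093] [101. 121. 128.]
top round_bed 0.64 [294. 185.  46.  53.] [ 0.604 -0.108  0.094] [110. 128. 134.]
top disc_center 0.83 [355. 223.  12.  20.] [ 0.498 -0.302  0.036] [131. 134. 136.]
top wedge_a 0.86 [249. 245.  24.  43.] [0.43  0.02  0.017] [ 51.  79. 114.]
top wedge_a 0.74 [160. 163.  27.  41.] [0.67  0.316 0.018] [ 48.  75. 108.]
top can 0.7 [250. 129.  20.  21.] [0.779 0.019 0.084] [120. 124. 128.]
top driver 0.54 [378. 166.  19.  24.] [ 0.675 -0.382  0.023] [27. 30. 31.]
top jaw 0.57 [308. 262.  16.   9.] [ 0.382 -0.151  0.13 ] [92. 93. 94.]
top jaw 0.54 [209. 164.  19.   5.] [0.652 0.132 0.131] [ 97. 101. 102.]
```

```bash
python3 -c "
import cv2
a=cv2.imread('pics/top0.png')[100:310,110:400];cv2.imwrite('pics/top0c.png',cv2.resize(a,None,fx=2.7,fy=2.7,interpolation=cv2.INTER_CUBIC))"
```

```text
(no output)
```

View pics/top0c.png

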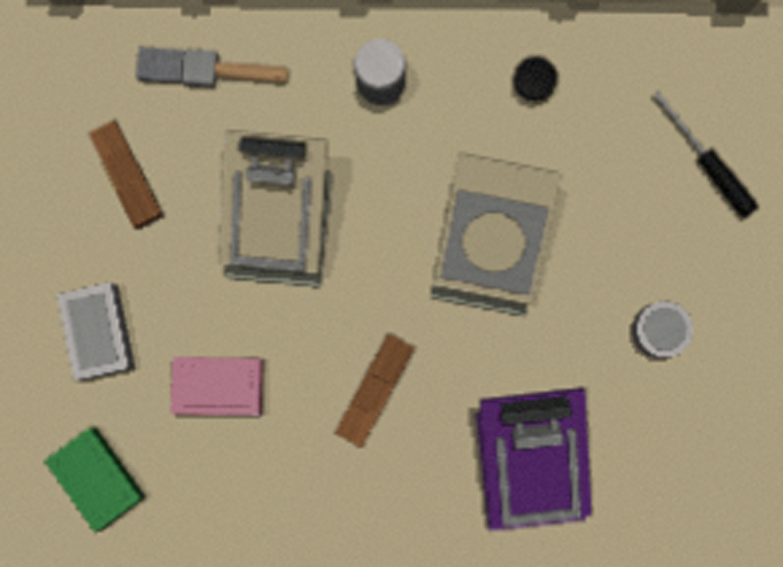

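```bash
cat >> h.py <<'E'
def ori(yaw,tilt):
    """tool z opposite to the normal of a plane rising along heading yaw by tilt; tool x along +heading or - (flip by start)"""
    b=R.from_euler('zyx',[yaw,-tilt,0]).as_matrix()
    return b,np.stack([b[:,0],-b[:,1],-b[:,2]],1)
def rv(M): return R.from_matrix(M).as_rotvec()
E
python3 - <<'E'
from h import *
s=env.sense();print(np.round(R.from_rotvec(s["eef_rot"]).as_matrix(),2));m=env.camera_model("wrist");print({k:np.round(v,3) for k,v in m.items()})
C=np.array(m["T_tool_cam"])
for nm,(yaw,tilt,t,h) in {"block":(np.radians(11),0,[.487,.338,.036],.27),"bed":(np.radians(-4),np.radians(25),[.635,.132,.1],.27)}.items():
    b,M=ori(yaw,tilt)
    # aim so that the optical axis goes through the target
    a=C[:3,3]; d=-C[:3,2]; 
    for sg in(1,-1):
        Ms=M@np.diag([sg,sg,1.])
        p=np.array(t)-Ms@(a+d*h)
        q=env.inverse_kinematics(p,rv(Ms)); print(nm,sg,np.round(p,3),None if q is None else np.round(q,2))
E
```

```text
[[-0.97  0.24  0.  ]
 [ 0.24  0.97  0.  ]
 [-0.    0.   -1.  ]]
{'fov_y': np.float64(58.938), 'cx': np.float64(255.269), 'cy': np.float64(191.346), 'dist': array([-0.067,  0.   ,  0.   ,  0.   ,  0.   ]), 'T_tool_cam': array([[-0.   ,  0.974,  0.225,  0.066],
       [ 1.   ,  0.001, -0.   ,  0.001],
       [-0.   ,  0.225, -0.974, -0.205],
       [ 0.   ,  0.   ,  0.   ,  1.   ]])}
block 1 [0.482 0.338 0.094] [ 0.49  0.35  1.61 -0.    1.18  1.87]
block -1 [0.492 0.338 0.094] [ 0.49  0.37  1.59  0.    1.19 -1.28]
bed 1 [0.606 0.133 0.151] [ 0.15  0.14  1.86 -0.09  0.71  1.84]
bed -1 [0.615 0.131 0.155] [ 0.14  0.15  1.84 -0.09  0.72 -1.31]
```

Run:
```python
from h import *
C=np.array(env.camera_model("wrist")["T_tool_cam"])
out=[]
for nm,(yaw,tilt,t,h) in {"bed":(np.radians(-4),np.radians(25),[.635,.132,.1],.33),"block":(np.radians(11),0,[.487,.338,.036],.33)}.items():
    b,M=ori(yaw,tilt);M=M@np.diag([-1,-1,1.])
    p=np.array(t)-M@(C[:3,3]-C[:3,2]*h)
    if nm=="bed":
        s=env.sense(); env.servo_line(np.array(s["tool_pos"])+[0,0,.1],feed=.3)
    env.move_to(p,rv(M));env.pause(.15)
    s=env.sense();im,d=env.snapshot("wrist")
    np.savez(f"pics/w_{nm}.npz",im=im,d=d,p=s["tool_pos"],r=s["eef_rot"]);out.append(im)
    for l in (["block_center"] if nm=="block" else ["long_bed","jaw"]):
        for r in env.regions_of("wrist",l):
            print(nm,l,round(r["confidence"],2),np.round(r["bbox"]))
            np.save(f"pics/mask_{nm}_{l}.npy",r["pixels"]);break
    print(s["time"],np.round(s["tool_pos"],3),np.round(s["contact_force"],2),s["grip_width"])
cv2.imwrite("pics/wr1.png",np.vstack(out)[:, :] if 0 else cv2.resize(np.hstack(out),(800,300),interpolation=cv2.INTER_AREA))
```

```text
bed long_bed 0.95 [259. 178. 118. 163.]
bed jaw 0.58 [262. 219.  52.  22.]
3.7 [0.578 0.133 0.202] [-0.69 -0.18 -0.47] 0.09428940940153657
block block_center 0.88 [262. 188.  69. 104.]
4.8917 [0.479 0.334 0.153] [ 0.23 -0.29  0.14] 0.0940246296585478
```

View pics/wr1.png

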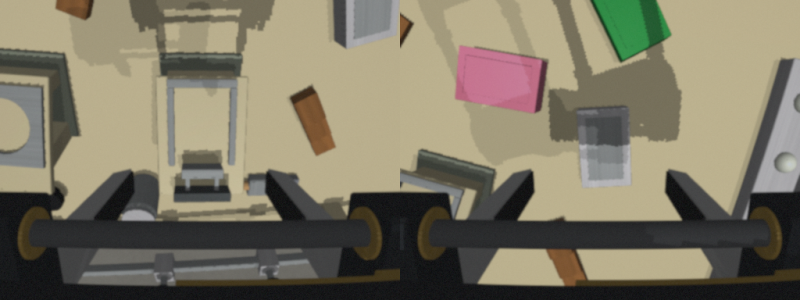

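Run:
```python
from h import *
f=np.load("pics/w_block.npz");W=cloud("wrist",f["d"],{"tool_pos":f["p"],"eef_rot":f["r"]})
P=W[np.load("pics/mask_block_block_center.npy")];P=P[~np.isnan(P[:,0])]
zt=np.median(P[:,2]);T=P[abs(P[:,2]-zt)<.006]
r=cv2.minAreaRect((T[:,:2]*1000).astype(np.float32));print("block z",zt,len(T),r)
f=np.load("pics/w_bed.npz");W=cloud("wrist",f["d"],{"tool_pos":f["p"],"eef_rot":f["r"]})
m=np.load("pics/mask_bed_long_bed.npy");
for m_,g in((m,1),):
    Q=W[m];Q=Q[~np.isnan(Q[:,0])]
    # iterative floor plane
    b,_=ori(np.radians(-4),np.radians(25))
    c=np.array([.63,.132,.085]);L=(Q-c)@b
    sel=(abs(L[:,0])<.03)&(abs(L[:,1])<.025)
    for i in range(3):
        A=np.c_[L[sel][:,:2],np.ones(sel.sum())];co=np.linalg.lstsq(A,L[sel][:,2],rcond=None)[0]
        res=L[:,2]-np.c_[L[:,:2],np.ones(len(L))]@co;sel=(abs(L[:,0])<.035)&(abs(L[:,1])<.025)&(abs(res)<.0025)
    n=b@np.array([-co[0],-co[1],1]);n/=np.linalg.norm(n);print("tilt",np.degrees(np.arccos(n[2])),"dir",np.degrees(np.arctan2(-n[1],-n[0])),sel.sum(),res[sel].std())
    print("z hist",np.histogram(res,bins=np.arange(-.02,.04,.002)))
    np.savez("pics/bedfit.npz",L=L,res=res,co=co)
    # maps: rectified orthographic image for viewing
    vv=np.full((360,260),0,np.float32)
    ii=(90-L[:,0]*1000)*2;jj=(65-L[:,1]*1000)*2
    ok=(ii>=0)&(ii<360)&(jj>=0)&(jj<260);vv[ii[ok].astype(int),jj[ok].astype(int)]=np.clip((res[ok]+.01)*6000,20,255)
    cv2.imwrite("pics/bedmap.png",np.hstack([cv2.resize(vv.astype(np.uint8),None,fx=1.6,fy=1.6,interpolation=cv2.INTER_NEAREST)]))
```

```text
block z 0.035704998567371915 6503 ((486.1913757324219, 343.2774353027344), (100.30293273925781, 64.09959411621094), 14.038557052612305)
tilt 25.083256296995536 dir -4.612318843513722 3399 0.0007304947072121577
z hist (array([   0,    0,    0,    0,    0,    0,    0,    1,   67, 6485, 5988,
        158, 1488, 1312,   93,   57,   90,   70,  117,  206,   76,   97,
         95,  834,  693,    2,    0,    0,    0]), array([-2.00000000e-02, -1.80000000e-02, -1.60000000e-02, -1.40000000e-02,
       -1.20000000e-02, -1.00000000e-02, -8.00000000e-03, -6.00000000e-03,
       -4.00000000e-03, -2.00000000e-03, -1.73472348e-17,  2.00000000e-03,
        4.00000000e-03,  6.00000000e-03,  8.00000000e-03,  1.00000000e-02,
        1.20000000e-02,  1.40000000e-02,  1.60000000e-02,  1.80000000e-02,
        2.00000000e-02,  2.20000000e-02,  2.40000000e-02,  2.60000000e-02,
        2.80000000e-02,  3.00000000e-02,  3.20000000e-02,  3.40000000e-02,
        3.60000000e-02,  3.80000000e-02]))
```

View pics/bedmap.png

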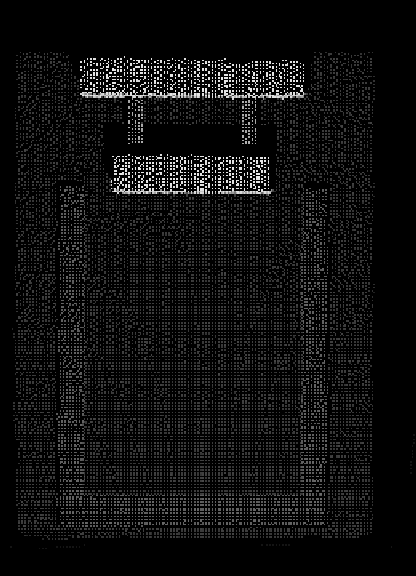

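Run:
```python
from h import *
g=np.load("pics/bedfit.npz");L,res,co=g["L"],g["res"],g["co"]
b,_=ori(np.radians(-4),np.radians(25));c=np.array([.63,.132,.085])
z=b@np.array([-co[0],-co[1],1]);z/=np.linalg.norm(z)
st=(res>.004)&(res<.009)
S=st&(L[:,0]>-.035)&(L[:,0]<.03)
ln=[]
for sg in(1,-1):
    q=L[S&(L[:,1]*sg>0)];ln.append(np.polyfit(q[:,0],q[:,1],1));print("cheek",sg,ln[-1],np.percentile(q[:,1]-np.polyval(ln[-1],q[:,0]),[1,99]))
sl,y0=np.mean(ln,0);x=b@np.array([1,sl,0]);x-=z*(x@z);x/=np.linalg.norm(x);y=np.cross(z,x);B=np.stack([x,y,z],1)
o=c+b@np.array([0,y0,co[2]])
P=c+L@b.T
Q=(P-o)@B
lip=Q[st&(abs(Q[:,1])<.03)&(Q[:,0]<-.03)];print("lip x",np.percentile(lip[:,0],[1,50,99]))
h=Q[(Q[:,2]>.025)&(Q[:,2]<.031)];j=h[(h[:,0]<.062)&(abs(h[:,1])<.024)];hh=h[h[:,0]>.066];print("jaw x",np.percentile(j[:,0],[1,99]),"y",np.percentile(j[:,1],[1,99]),"housing x",np.percentile(hh[:,0],[1,99]),"y",np.percentile(hh[:,1],[1,99]))
x0=np.mean([np.percentile(lip[:,0],1)+.060,np.percentile(lip[:,0],99)+.050,np.percentile(j[:,0],1)-.044]);
print(x0, np.percentile(lip[:,0],1)+.060,np.percentile(lip[:,0],99)+.050,np.percentile(j[:,0],1)-.044)
o=o+B[:,0]*x0;print("origin",o,"yaw",np.degrees(np.arctan2(x[1],x[0])),"pitch",np.degrees(np.arcsin(x[2])),"roll",np.degrees(np.arcsin(y[2])))
np.savez("bed.npz",o=o,B=B)
```

```text
cheek 1 [-0.05194817  0.04196753] [-0.02482303  0.00535754]
cheek -1 [ 0.03656222 -0.0325994 ] [-0.00497491  0.01636839]
lip x [-0.07419171 -0.06943421 -0.06472708]
jaw x [0.02988335 0.06189508] y [-0.02318528  0.0232857 ] housing x [0.06606077 0.07177197] y [-0.03390478  0.03365933]
-0.0143451459736088 -0.014191711689812647 -0.014727080249940877 -0.014116645981072873
origin [0.61484353 0.13778199 0.08443457] yaw -4.898094799734141 pitch 25.082982657531918 roll 0.1097248604241351
```

Run:
```python
from h import *
g=np.load("pics/bedfit.npz");L,res=g["L"],g["res"];d=np.load("bed.npz");o,B=d["o"],d["B"]
b,_=ori(np.radians(-4),np.radians(25));c=np.array([.63,.132,.085])
for it in range(3):
    Q=(c+L@b.T-o)@B
    S=(Q[:,2]>.004)&(Q[:,2]<.009)&(Q[:,0]>-.045)&(Q[:,0]<.035)&(abs(abs(Q[:,1])-.038)<.007)
    ln=[]
    for sg in(1,-1):
        q=Q[S&(Q[:,1]*sg>0)];ln.append(np.polyfit(q[:,0],q[:,1],1));e=np.percentile(q[:,1]-np.polyval(ln[-1],q[:,0]),[2,98])
        print(sg,np.round(ln[-1],5),e,len(q))
    sl,y0=np.mean(ln,0)
    o=o+B[:,1]*y0;B=B@R.from_euler('z',np.arctan(sl)).as_matrix()
print(o,np.degrees(np.arctan2(B[1,0],B[0,0])));np.savez("bed.npz",o=o,B=B)
```

```text
1 [0.00298 0.03772] [-0.00381499  0.00398609] 696
-1 [ 0.00415 -0.03808] [-0.00393899  0.00382388] 715
1 [-0.00055  0.0379 ] [-0.00381581  0.00398697] 696
-1 [ 0.00057 -0.03791] [-0.00393709  0.00382776] 713
1 [-0.00056  0.03791] [-0.00381581  0.00398697] 696
-1 [ 0.00056 -0.03791] [-0.00393709  0.00382776] 713
[0.61482824 0.13760166 0.08443423] -4.67176427641661
```

```bash
cat >> h.py <<'E'
def inhand():
    """Block top outline in the tool frame from the wrist view"""
    s=env.sense();im,d=env.snapshot("wrist");r=env.regions_of("wrist","block_center")
    W=cloud("wrist",d,s);M=R.from_rotvec(s["eef_rot"]).as_matrix()
    for x in r[:1]:
        P=W[x["pixels"]];P=P[~np.isnan(P[:,0])];Q=(P-s["tool_pos"])@M
        zt=np.median(Q[:,2]);T=Q[abs(Q[:,2]-zt)<.005];A=np.c_[T[:,:2],np.ones(len(T))]
        co=np.linalg.lstsq(A,T[:,2],rcond=None)[0]
        print("conf",x["confidence"],"ztool",zt,"tilt",np.degrees(co[:2]),"x",np.percentile(T[:,0],[.5,99.5]),"y",np.percentile(T[:,1],[.5,99.5]),cv2.minAreaRect((T[:,:2]*1000).astype(np.float32)))
    return s,im,d
E
python3 - <<'E'
from h import *
b,M=ori(np.radians(14.04),0);M=M@np.diag([-1,-1,1.])
p=np.array([.4862,.3433,.12])
env.move_to(p,rv(M));p[2]=.0105;env.servo_line(p,feed=.12)
s=env.sense();print("down",s["tool_pos"],np.round(s["contact_force"],1))
env.command_gripper(.055,50);s=env.sense();print("grip",s["grip_width"],np.round(s["contact_force"],1))
p[2]=.2;env.servo_line(p,feed=.2);env.pause(.1)
s,im,d=inhand();print(s["time"],s["grip_width"],np.round(s["contact_force"],1),s["tool_pos"])
np.savez("pics/hand.npz",im=im,d=d,p=s["tool_pos"],r=s["eef_rot"])
cv2.imwrite("pics/hand.png",im)
E
```

```text
down [0.48691919 0.34367032 0.01136149] [-0.3 -0.8 -0.7]
grip 0.05494631657598809 [0.9 0.1 0.1]
conf 0.97 ztool 0.16317697286770402 tilt [0.16256498 0.01234921] x [0.05296616 0.12875284] y [-0.1750601  -0.07093395] ((90.51168060302734, -123.39457702636719), (64.10267639160156, 100.50482177734375), 13.637694358825684)
8.2917 0.05486323306570431 [0.1 0.6 0.4] [0.48537732 0.34284015 0.1984278 ]
```

View pics/hand.png

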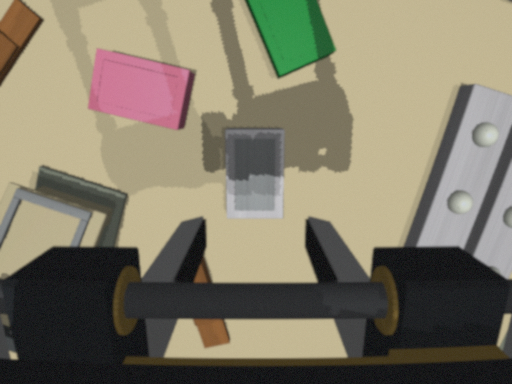

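Run:
```python
from h import *
f=np.load("pics/hand.npz");W=cloud("wrist",f["d"],{"tool_pos":f["p"],"eef_rot":f["r"]})
w=W[120:230,215:295].reshape(-1,3);w=w[~np.isnan(w[:,0])]
T=w[(w[:,2]>.03)&(w[:,2]<.045)];print(len(T),np.median(T[:,2]),cv2.minAreaRect((T[:,:2]*1000).astype(np.float32)))
print(np.histogram(w[:,2],bins=np.arange(-.01,.08,.005)))
f2=np.load("pics/w_block.npz");W2=cloud("wrist",f2["d"],{"tool_pos":f2["p"],"eef_rot":f2["r"]})
print(f2["p"],f["p"])
f3=np.load("pics/top0.npz");W=cloud("top",f3["d"])[195:250,120:170].reshape(-1,3);T=W[(W[:,2]>.03)&(W[:,2]<.045)];print(cv2.minAreaRect((T[:,:2]*1000).astype(np.float32)))
im,d=env.snapshot("top");cv2.imwrite("pics/top1c.png",cv2.resize(im[170:300,90:250],None,fx=4,fy=4,interpolation=cv2.INTER_CUBIC))
im,d=env.snapshot("scene");cv2.imwrite("pics/scene1c.png",cv2.resize(im[110:260,280:450],None,fx=4,fy=4,interpolation=cv2.INTER_CUBIC))
```

```text
5216 0.035732882625926166 ((486.1323547363281, 343.3252868652344), (99.95321655273438, 64.10708618164062), 14.19023609161377)
(array([   0, 2592,  897,    0,   17,   38,    0,    0,  906, 4310,    0,
          0,    0,    0,    0,    0,    0]), array([-0.01 , -0.005,  0.   ,  0.005,  0.01 ,  0.015,  0.02 ,  0.025,
        0.03 ,  0.035,  0.04 ,  0.045,  0.05 ,  0.055,  0.06 ,  0.065,
        0.07 ,  0.075]))
[0.47892927 0.33422606 0.15324078] [0.48537732 0.34284015 0.1984278 ]
((486.89501953125, 342.6325378417969), (100.10411834716797, 64.04418182373047), 14.460906028747559)
```

View pics/scene1c.png

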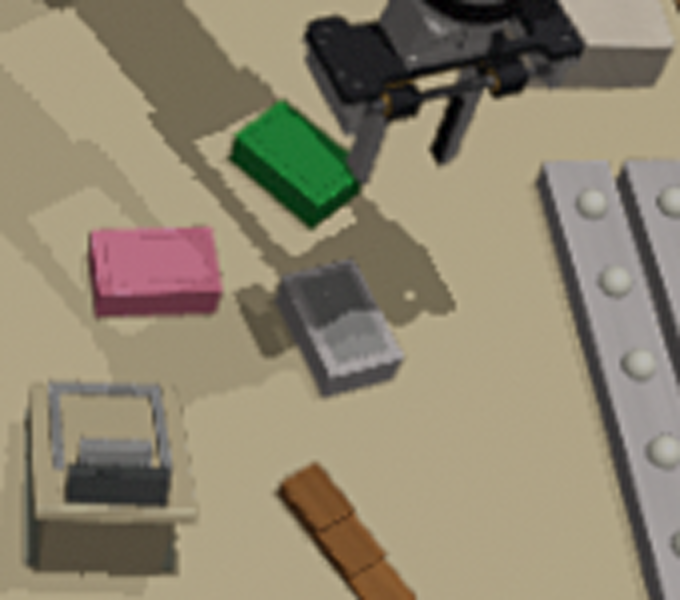

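Run:
```python
from h import *
b,M=ori(np.radians(14.1),0);M=M@np.diag([-1,-1,1.])
env.command_gripper(.094,50)
p=np.array([.4862,.3433,.0105]);env.servo_line(p,rv(M),feed=.2)
s=env.sense();print("down",s["tool_pos"],np.round(s["q"],3),s["grip_width"])
im,d=env.snapshot("wrist")
env.command_gripper(.05,50);s=env.sense();print("grip",s["grip_width"],np.round(s["contact_force"],1),s["time"])
env.pause(.3);s=env.sense();print("grip",s["grip_width"])
im2,d=env.snapshot("wrist");im3,d=env.snapshot("scene")
cv2.imwrite("pics/g1.png",np.hstack([cv2.resize(im[120:300,100:410],(400,232)),cv2.resize(im2[120:300,100:410],(400,232))]))
```

```text
down [0.48708643 0.34381295 0.01149007] [ 0.498  0.442  1.699  0.     0.999 -1.319] 0.09364840898034028
grip 0.04999467406173074 [-0.4 -0.5 -0.4] 11.2333
grip 0.04976859098711723
```

View pics/g1.png

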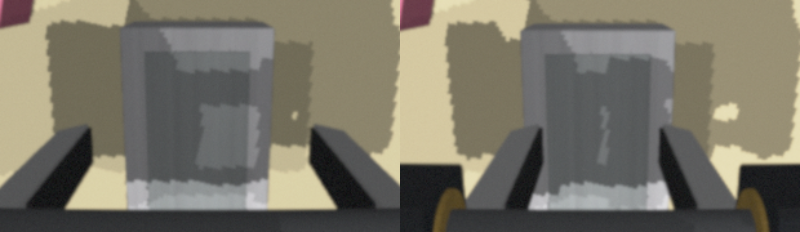

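Run:
```python
from h import *
f=np.load("pics/hand.npz");W=cloud("wrist",f["d"],{"tool_pos":f["p"],"eef_rot":f["r"]})
M=R.from_rotvec(f["r"]).as_matrix();Q=(W-f["p"])@M
for a in((slice(205,300),slice(120,207)),(slice(205,300),slice(304,400))):
    q=Q[a].reshape(-1,3);q=q[q[:,2]<.06];print(len(q),"zmax",np.nanpercentile(q[:,2],[50,90,98,99.5]));t=q[q[:,2]>np.nanpercentile(q[:,2],90)];print("tip x",np.percentile(t[:,0],[2,98]),"y",np.percentile(t[:,1],[2,98]))
s=env.sense();print(s["tool_pos"],s["grip_width"],np.round(s["contact_force"],1))
```

```text
4900 zmax [-0.09620645 -0.04809296 -0.03214454 -0.02790672]
tip x [-0.0071402   0.01009937] y [-0.03764922 -0.02634198]
5342 zmax [-0.1279838  -0.0498712  -0.03247811 -0.02779164]
tip x [-0.00687269  0.00999738] y [0.02850263 0.03952405]
[0.48619203 0.34329132 0.01048525] 0.04981735056251773 [0.4 0.5 0.8]
```

```bash
cat >> h.py <<'E'
E0=np.array([.0015,.001,-.0277])  # real finger tip centre in the tool frame, as the wrist camera sees it
def tip(p,M): return np.asarray(p)-M@E0
E
python3 - <<'E'
from h import *
print(env.grip_point_offset)
b,M=ori(np.radians(14.1),0);M=M@np.diag([-1,-1,1.])
c=np.array([.4862,.3433,0])
env.servo_line(tip(c+[0,0,.06],M),rv(M),feed=.1)
env.command_gripper(.094,50)
for z in(.03,.018,.0105):
    env.servo_line(tip(c+[0,0,z],M),rv(M),feed=.08);s=env.sense();print(z,s["tool_pos"],np.round(s["contact_force"],1))
    if abs(s["contact_force"][2])>6: break
env.command_gripper(.05,50);s=env.sense();print("grip",s["grip_width"],np.round(s["contact_force"],1))
if s["grip_width"]>.058:
    env.servo_line(tip(c+[0,0,.15],M),rv(M),feed=.2);env.pause(.1)
    s,im,d=inhand();print(s["time"],s["grip_width"],np.round(s["contact_force"],1))
    np.savez("pics/hand2.npz",im=im,d=d,p=s["tool_pos"],r=s["eef_rot"]);cv2.imwrite("pics/hand2.png",im)
E
```

```text
0.0188
0.03 [0.48774268 0.34261778 0.00189282] [ 0.1  0.1 -0.6]
0.018 [ 0.48762099  0.34257311 -0.00994132] [-0.1  0.8 -1. ]
0.0105 [ 0.48761724  0.34254196 -0.0174276 ] [0.7 0.1 0.1]
grip 0.06371516198593455 [0.2 0.3 1. ]
conf 0.97 ztool -0.052719068414126644 tilt [ 0.00214674 -0.04855746] x [-0.0472936   0.05152204] y [-0.03057779  0.03245084] ((1.3762016296386719, 0.9684886932373047), (100.68069458007812, 64.41989135742188), 0.0956164002418518)
15.425 0.0641731418505627 [ 0.3 -0.6 -4. ]
```

```bash
cat >> h.py <<'E'
_d=np.load("bed.npz");O,B=_d["o"],_d["B"]
Mb=np.stack([-B[:,0],B[:,1],-B[:,2]],1)
Ub=np.array([.0014,.00097,-.0167])
def bed(x,y,z,u=Ub): return O+B@np.array([x,y,z])-Mb@u
def rep(t=""):
    s=env.sense();M=R.from_rotvec(s["eef_rot"]).as_matrix()
    print(t,"t%.1f"%s["time"],"bed mm",np.round((s["tool_pos"]+M@Ub-O)@B*1000,1),"F bed",np.round(s["contact_force"]@B,1),"w",round(s["grip_width"],4));return s
E
python3 - <<'E'
from h import *
s=env.sense();env.servo_line(np.array(s["tool_pos"])+[0,0,.06],feed=.25)
env.move_to(bed(-.01,0,.07),rv(Mb));rep("above")
env.servo_line(bed(-.009,0,.03),rv(Mb),feed=.12);rep("z30")
env.servo_line(bed(-.009,0,.009),rv(Mb),feed=.06);env.pause(.1);s=rep("z9")
im,d=env.snapshot("wrist");cv2.imwrite("pics/pre.png",im);im,d=env.snapshot("scene")
cv2.imwrite("pics/pre_s.png",cv2.resize(im[150:280,240:400],None,fx=4,fy=4,interpolation=cv2.INTER_CUBIC))
E
```

```text
above t16.8 bed mm [-10.7   0.3  69.3] F bed [-0.2  0.  -2.4] w 0.0638
z30 t17.3 bed mm [-9.   0.7 29.6] F bed [-2.1 -0.3 -2.8] w 0.0638
z9 t17.9 bed mm [-8.8 -0.   9.1] F bed [-1.8  0.9 -3.2] w 0.0635
```

View pics/pre.png

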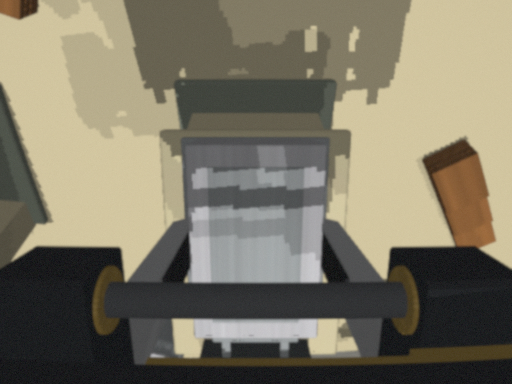

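The block is held centred over the pocket (its outline runs from (183,140) to (328,140)), square to the bed and clear of everything, with the jaw behind it at (255,345). Next I push it up the slope and lower it.

Run:
```python
from h import *
import sys
for x in(-.003,0,.003):
    env.servo_line(bed(x,0,.009),rv(Mb),feed=.03);s=rep(f"x{x}")
    if np.linalg.norm(s["contact_force"])>35: sys.exit("stop")
for z in(.006,.004,.002,.001,0,-.001,-.002):
    env.servo_line(bed(.003,0,z),rv(Mb),feed=.02);env.pause(.05);s=rep(f"z{z}")
    if s["contact_force"]@B[:,2]>12: break
```

```text
x-0.003 t18.3 bed mm [-4.8 -0.3  8.9] F bed [-6.2  0.4  0.1] w 0.0637
x0 t18.6 bed mm [-2.6 -0.4  8.8] F bed [-7.2  0.5 -0.5] w 0.064
x0.003 t18.8 bed mm [-0.7 -0.5  8.6] F bed [-8.1  1.9  1. ] w 0.0638
z0.006 t19.2 bed mm [-0.6 -0.6  5.6] F bed [-7.1 -0.4 -0.4] w 0.0636
z0.004 t19.5 bed mm [ 0.  -0.6  4.6] F bed [-7.2 -0.1  7.2] w 0.0637
z0.002 t19.8 bed mm [ 1.  -0.5  3.4] F bed [-7.  -0.2 14.1] w 0.0637
```

Run:
```python
from h import *
import sys
env.servo_line(bed(.003,0,.010),rv(Mb),feed=.03);rep("up")
for x in(.006,.008,.010):
    env.servo_line(bed(x,.0005,.010),rv(Mb),feed=.03);env.pause(.1);s=rep(f"x{x}")
    m=((s["tool_pos"]+Mb@Ub-O)@B)[0]
    if m>.0035: break
for z in(.006,.004,.002,.001,0,-.001,-.002):
    env.servo_line(bed(x,.0005,z),rv(Mb),feed=.02);env.pause(.05);s=rep(f"z{z}")
    if s["contact_force"]@B[:,2]>14: break
```

```text
up t20.2 bed mm [ 0.5 -0.8  9.5] F bed [-8.7 -0.6 -2.8] w 0.0638
x0.006 t20.6 bed mm [ 2.4 -0.8  9.5] F bed [-10.9  -2.   -1. ] w 0.0637
x0.008 t20.9 bed mm [ 3.7 -0.8  9.5] F bed [-10.9  -1.9   0.1] w 0.0637
z0.006 t21.3 bed mm [ 4.1 -0.4  5.8] F bed [-12.1  -0.2   2.8] w 0.0634
z0.004 t21.6 bed mm [ 4.2 -0.3  3.9] F bed [-12.2  -0.1   3. ] w 0.0636
z0.002 t21.9 bed mm [ 4.3 -0.2  1.9] F bed [-12.3  -0.3   3.1] w 0.0636
z0.001 t22.2 bed mm [ 4.5 -0.1  1.1] F bed [-11.6  -0.1   4.8] w 0.0639
z0 t22.5 bed mm [ 4.5 -0.1  0.5] F bed [-12.7   0.6   7.3] w 0.0638
z-0.001 t22.8 bed mm [ 4.5 -0.1 -0.3] F bed [-13.3  -1.4   9.3] w 0.0638
z-0.002 t23.1 bed mm [ 4.6 -0.2 -0.6] F bed [-14.2  -1.3  15.1] w 0.0635
```

Run:
```python
from h import *
for x in(.005,.002,0): env.servo_line(bed(x,.0005,-.002),rv(Mb),feed=.03);env.pause(.05);rep(f"x{x}")
env.command_gripper(.085);rep("open")
env.servo_line(bed(0,.0005,.09),rv(Mb),feed=.15)
env.command_gripper(.0,30);env.pause(.1)
s,im,d=inhand();cv2.imwrite("pics/rel.png",im)
W=cloud("wrist",d,s)
r=env.regions_of("wrist","block_center")[0]["pixels"];Q=(W[r]-O)@B;Q=Q[~np.isnan(Q[:,0])];T=Q[abs(Q[:,2]-np.median(Q[:,2]))<.006]
A=np.c_[T[:,:2],np.ones(len(T))];print("top plane",np.linalg.lstsq(A,T[:,2],rcond=None)[0],cv2.minAreaRect((T[:,:2]*1000).astype(np.float32)),np.percentile(T[:,0],[.5,99.5]),env.sense()["grip_width"])
```

```text
x0.005 t23.4 bed mm [ 4.3 -0.  -0.6] F bed [-9.9 -2.9 10.3] w 0.0638
x0.002 t23.7 bed mm [ 3.1 -0.1 -0.6] F bed [-5.9 -3.5  7.9] w 0.0638
x0 t24.0 bed mm [ 2.4 -0.1 -0.6] F bed [-4.  -2.7  6.8] w 0.0634
open t24.5 bed mm [ 0.6  0.7 -2. ] F bed [0.4 0.3 0.2] w 0.0847
conf 0.79 ztool 0.03702175460142574 tilt [-0.05157744 -0.00182329] x [-0.03221195  0.05118399] y [-0.03119308  0.03181216] ((8.438426971435547, 0.35663795471191406), (85.6953353881836, 64.2554931640625), 0.007305521052330732)
top plane [-8.68909049e-04  4.39238716e-05  3.62900207e-02] ((-7.025333404541016, -0.10105133056640625), (64.25550842285156, 85.6954116821289), 89.99356842041016) [-0.04977101  0.03362462] 0.000283581152375954
```

View pics/rel.png

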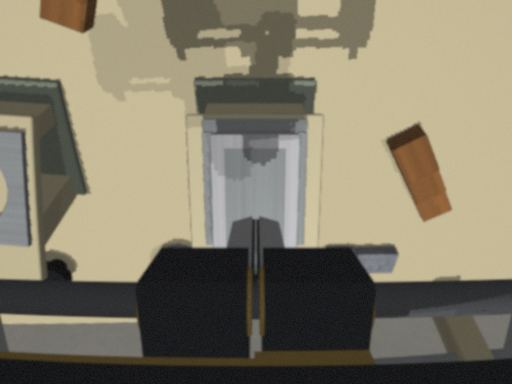

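Run:
```python
from h import *
for x in(.025,0):
    env.servo_line(bed(x,0,.042,E0),rv(Mb),feed=.15)
    for z in(.037,.035,.033,.031,.029,.027):
        env.servo_line(bed(x,0,z,E0),rv(Mb),feed=.03);s=rep(f"press {x} {z}")
        if s["contact_force"]@B[:,2]>15: break
    env.servo_line(bed(x,0,.05,E0),rv(Mb),feed=.1)
env.servo_line(bed(-.03,0,.15,E0),rv(Mb),feed=.2);env.pause(.15)
s=env.sense();im,d=env.snapshot("wrist");W=cloud("wrist",d,s)
r=env.regions_of("wrist","block_center")[0]["pixels"];Q=(W[r]-O)@B;Q=Q[~np.isnan(Q[:,0])];T=Q[abs(Q[:,2]-np.median(Q[:,2]))<.006]
A=np.c_[T[:,:2],np.ones(len(T))];print("top plane",np.linalg.lstsq(A,T[:,2],rcond=None)[0],cv2.minAreaRect((T[:,:2]*1000).astype(np.float32)))
Q=((W-O)@B).reshape(-1,3);j=Q[(abs(Q[:,1])<.024)&(Q[:,2]>.02)&(Q[:,2]<.031)&(Q[:,0]>.04)&(Q[:,0]<.07)];print("jaw x",len(j),np.percentile(j[:,0],[1,99]) if len(j) else "",s["contact_force"])
cv2.imwrite("pics/fin.png",im)
```

```text
press 0.025 0.037 t27.8 bed mm [25.7  0.2 27.1] F bed [-0.1  0.3  5.2] w 0.0004
press 0.025 0.035 t28.0 bed mm [25.8  0.3 27. ] F bed [-3.  -0.8 20.5] w 0.0005
press 0 0.037 t28.9 bed mm [ 2.   0.4 27.1] F bed [-1.5  0.5 10.2] w 0.0002
press 0 0.035 t29.2 bed mm [ 2.1  0.4 27. ] F bed [-3.6  0.4 25.5] w 0.0003
top plane [ 0.00358876 -0.0005479   0.03631345] ((-12.826305389404297, -0.017303466796875), (74.68135070800781, 64.07840728759766), 0.10347522050142288)
jaw x 6 [0.05827694 0.06063851] [-0.75225756  0.87002218 -0.99225479]
```

View pics/fin.png

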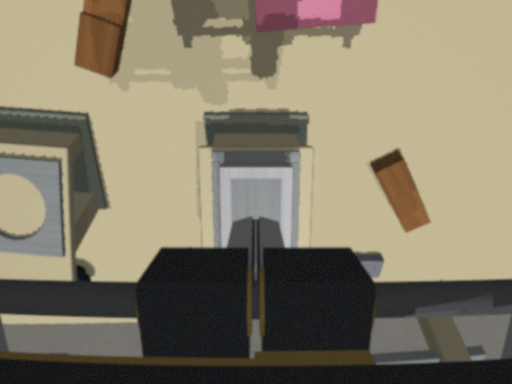

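```bash
python3 -c "
from station import env
env.hand_in();print(env.sense()['time'])"
```

```text
the job is handed in; nothing more can be done
the job is handed in; nothing more can be done
```

The plain aluminium block is in the beige stand's rectangular pocket, and I handed the job in at about 30 s of the 61 s allowed. I pushed it up against the spring jaw, lowered it behind the lip, released it, and pressed it down with closed fingers at about 20–25 N.

**Last checks (wrist camera):**
- **Position:** the lower end is at bed x ≈ -50.2 mm, against the lip. The centre is within 0.1 mm of the middle across the slope.
- **Fit:** the top is 36.3 mm above the floor I measured, so the block is fully down. It is tilted about 0.2° and turned about 0.1°.
- **Clearance:** the gripper was clear of everything, with contact force near zero.

**What failed or disagreed:**
- **Missed first grasps:** the first two closes passed over the block without moving it. In the camera, the finger ends sit about 28 mm short of the stated TCP. I used the measured fingertip position from then on.
- **First lowering landed on the lip:** the arm gave way a few millimetres under the spring force. I lifted the block, pushed it further up the slope and lowered it again.
- **Jaw not measured directly:** the gripper hid the jaw's face in the last picture, so its travel of about 6 mm is inferred from where the block sits.
- **Other objects:** I steered clear of the round block, wedges, can and screwdriver, but did not re-measure them at the end.

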